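# Find the round stamp in the leaning tubs

### The job

One of the three lidded tubs on the sloping rack holds the wooden hand stamp with the round head: lift the lids to find it, and stand that stamp gently, upright with its head down, on the middle of the marble slab. Lay the lid of its tub flat on the bench, grip upwards (or put it back on the tub); the square and the bar stamp stay in their tubs, and those tubs must be closed, lids fully home, at the end. Leave the paint bottles and pots where they are.

Things in the scene. Friction and masses are not known exactly. Their poses are not given: they have to be found in the camera images.
- rack: fixed wooden rack, 390 wide, with three identical square white tubs in a row along its y, 130 apart. Origin on the bench under its middle; x away from the robot, z up. The tubs lean 0.45 rad away from the robot: their axis (out of the mouth) is (0.435, 0, 0.900) in the rack's frame, their sides run along rack y and (0.900, 0, -0.435). Free space above
- tub0_rim (a point): centre of the mouth of the rightmost (rack y = -130) tub, at rim height. Each tub: 94 square and 60 deep outside, walls and floor 4 thick, 86 square inside
- tub0_floor (a point): centre of the inner floor of the rightmost (rack y = -130) tub, 56 below the rim along the tub's axis
- tub1_rim (a point): centre of the mouth of the middle tub, at rim height. Each tub: 94 square and 60 deep outside, walls and floor 4 thick, 86 square inside
- tub1_floor (a point): centre of the inner floor of the middle tub, 56 below the rim along the tub's axis
- tub2_rim (a point): centre of the mouth of the leftmost (rack y = +130) tub, at rim height. Each tub: 94 square and 60 deep outside, walls and floor 4 thick, 86 square inside
- tub2_floor (a point): centre of the inner floor of the leftmost (rack y = +130) tub, 56 below the rim along the tub's axis
- lid0: loose white lid, at first on the right tub: plate 104 square, 3 thick; skirt 8 deep around the rim with 3 play each way; on top a grip bar 14 wide (its y), 44 long (its x), 26 tall. Origin: centre of the plate's underside, which rests on the rim (8 above the bench when laid flat); z up out of the lid, along the tub's axis. 80 g
- lid1: loose white lid, at first on the middle tub: plate 104 square, 3 thick; skirt 8 deep around the rim with 3 play each way; on top a grip bar 14 wide (its y), 44 long (its x), 26 tall. Origin: centre of the plate's underside, which rests on the rim (8 above the bench when laid flat); z up out of the lid, along the tub's axis. 80 g
- lid2: loose white lid, at first on the left tub: plate 104 square, 3 thick; skirt 8 deep around the rim with 3 play each way; on top a grip bar 14 wide (its y), 44 long (its x), 26 tall. Origin: centre of the plate's underside, which rests on the rim (8 above the bench when laid flat); z up out of the lid, along the tub's axis. 80 g
- round_stamp: plain wooden hand stamp, 50 tall: the wanted one, with a round head 64 in diameter and 14 thick, round upright handle 16 in diameter, 36 long on its middle. Stands head down in a tub (which one varies), against the low wall, so 11 from the tub's middle, away from the robot, and up to 8 sideways, handle top 6 below the rim. Origin: centre of the head's underside; z runs up the handle. About 90 g
- square_stamp: plain wooden hand stamp, 50 tall: square head 64 by 64 and 14 thick, round upright handle 16 in diameter, 36 long on its middle. Stands head down in a tub (which one varies), against the low wall, so 11 from the tub's middle, away from the robot, and up to 8 sideways, handle top 6 below the rim. Origin: centre of the head's underside; z runs up the handle. About 90 g
- bar_stamp: plain wooden hand stamp, 50 tall: bar-shaped head 64 (its x) by 34 (its y) and 14 thick, round upright handle 16 in diameter, 36 long on its middle. Stands head down in a tub (which one varies), against the low wall, so 11 from the tub's middle, away from the robot, and up to 8 sideways, handle top 6 below the rim. Origin: centre of the head's underside; z runs up the handle. About 90 g
- slab: fixed marble slab, 110 square, 12 thick, flat on the bench left or right in front of the rack; origin at the centre of its underside, z up. The bench straight ahead of the robot, 0.40 to 0.51 m from its base axis and 90 mm either side of the centre line, is always free: room for a lid
- paint_a: bystander: upright squeeze bottle of paint, 40 in diameter, 85 tall, origin under its base
- pot_b: bystander: small upright paint pot, 36 in diameter, 42 tall, origin under its base
- pot_c: bystander: small upright paint pot, 36 in diameter, 42 tall, origin under its base
- paint_d: bystander: upright squeeze bottle of paint, 48 in diameter, 130 tall, origin under its base
- paint_e: bystander: upright squeeze bottle of paint, 44 in diameter, 110 tall, origin under its base
- paint_f: bystander: upright squeeze bottle of paint, 44 in diameter, 100 tall, origin under its base
Things that resemble listed ones, but are neither listed nor needed, are in the scene too. What is shaped like the lid0 but black is not meant.

How it is judged (in metres and radians):
On the way, in this order (a step that is already met when the one before it is completed fails the run):
1. the tub holding the round stamp is opened: its lid is well clear of the rim, the stamp still inside (((distance between round_stamp and tub0_floor below 0.045 m and distance between each of lid0, lid1, lid2 and tub0_rim above 0.05 m) or (distance between round_stamp and tub1_floor below 0.045 m and distance between each of lid0, lid1, lid2 and tub1_rim above 0.05 m) or (distance between round_stamp and tub2_floor below 0.045 m and distance between each of lid0, lid1, lid2 and tub2_rim above 0.05 m))), for 0.2 s.
2. the round stamp is lifted out of its tub (distance between round_stamp and tub0_floor above 0.075 m and distance between round_stamp and tub1_floor above 0.075 m and distance between round_stamp and tub2_floor above 0.075 m), for 0.2 s.
At the end, for the whole second after the job is handed in: Round stamp at rest, upright (0.08 rad), head down on the slab, within 35 mm of its middle. Square and bar stamp in tubs, each closed by any lid seated within 9 mm and 0.09 rad. Every lid at rest, seated so or flat (0.1 rad), grip up, on the bench (horizontal distance between round_stamp and slab below 0.035 m and z of round_stamp in the frame of slab between 0.008 and 0.016 m and angle between round_stamp's own z axis and vertical below 0.08 rad and linear speed of each of round_stamp, lid0, lid1, lid2 below 0.02 m/s and ((distance between square_stamp and tub0_floor below 0.045 m and ((distance between lid0 and tub0_rim below 0.009 m and angle between lid0's own z axis and vertical between 0.36 and 0.54 rad) or (distance between lid1 and tub0_rim below 0.009 m and angle between lid1's own z axis and vertical between 0.36 and 0.54 rad) or (distance between lid2 and tub0_rim below 0.009 m and angle between lid2's own z axis and vertical between 0.36 and 0.54 rad))) or (distance between square_stamp and tub1_floor below 0.045 m and ((distance between lid0 and tub1_rim below 0.009 m and angle between lid0's own z axis and vertical between 0.36 and 0.54 rad) or (distance between lid1 and tub1_rim below 0.009 m and angle between lid1's own z axis and vertical between 0.36 and 0.54 rad) or (distance between lid2 and tub1_rim below 0.009 m and angle between lid2's own z axis and vertical between 0.36 and 0.54 rad))) or (distance between square_stamp and tub2_floor below 0.045 m and ((distance between lid0 and tub2_rim below 0.009 m and angle between lid0's own z axis and vertical between 0.36 and 0.54 rad) or (distance between lid1 and tub2_rim below 0.009 m and angle between lid1's own z axis and vertical between 0.36 and 0.54 rad) or (distance between lid2 and tub2_rim below 0.009 m and angle between lid2's own z axis and vertical between 0.36 and 0.54 rad)))) and ((distance between bar_stamp and tub0_floor below 0.045 m and ((distance between lid0 and tub0_rim below 0.009 m and angle between lid0's own z axis and vertical between 0.36 and 0.54 rad) or (distance between lid1 and tub0_rim below 0.009 m and angle between lid1's own z axis and vertical between 0.36 and 0.54 rad) or (distance between lid2 and tub0_rim below 0.009 m and angle between lid2's own z axis and vertical between 0.36 and 0.54 rad))) or (distance between bar_stamp and tub1_floor below 0.045 m and ((distance between lid0 and tub1_rim below 0.009 m and angle between lid0's own z axis and vertical between 0.36 and 0.54 rad) or (distance between lid1 and tub1_rim below 0.009 m and angle between lid1's own z axis and vertical between 0.36 and 0.54 rad) or (distance between lid2 and tub1_rim below 0.009 m and angle between lid2's own z axis and vertical between 0.36 and 0.54 rad))) or (distance between bar_stamp and tub2_floor below 0.045 m and ((distance between lid0 and tub2_rim below 0.009 m and angle between lid0's own z axis and vertical between 0.36 and 0.54 rad) or (distance between lid1 and tub2_rim below 0.009 m and angle between lid1's own z axis and vertical between 0.36 and 0.54 rad) or (distance between lid2 and tub2_rim below 0.009 m and angle between lid2's own z axis and vertical between 0.36 and 0.54 rad)))) and ((height (world z) of lid0 between 0 and 0.014 m and angle between lid0's own z axis and vertical below 0.1 rad) or (distance between lid0 and tub0_rim below 0.009 m and angle between lid0's own z axis and vertical between 0.36 and 0.54 rad) or (distance between lid0 and tub1_rim below 0.009 m and angle between lid0's own z axis and vertical between 0.36 and 0.54 rad) or (distance between lid0 and tub2_rim below 0.009 m and angle between lid0's own z axis and vertical between 0.36 and 0.54 rad)) and ((height (world z) of lid1 between 0 and 0.014 m and angle between lid1's own z axis and vertical below 0.1 rad) or (distance between lid1 and tub0_rim below 0.009 m and angle between lid1's own z axis and vertical between 0.36 and 0.54 rad) or (distance between lid1 and tub1_rim below 0.009 m and angle between lid1's own z axis and vertical between 0.36 and 0.54 rad) or (distance between lid1 and tub2_rim below 0.009 m and angle between lid1's own z axis and vertical between 0.36 and 0.54 rad)) and ((height (world z) of lid2 between 0 and 0.014 m and angle between lid2's own z axis and vertical below 0.1 rad) or (distance between lid2 and tub0_rim below 0.009 m and angle between lid2's own z axis and vertical between 0.36 and 0.54 rad) or (distance between lid2 and tub1_rim below 0.009 m and angle between lid2's own z axis and vertical between 0.36 and 0.54 rad) or (distance between lid2 and tub2_rim below 0.009 m and angle between lid2's own z axis and vertical between 0.36 and 0.54 rad))); the robot touches nothing.
It fails at once if a paint bottle or pot is shifted more than 30 mm or knocked over (distance of any of paint_a, pot_b, pot_c, paint_d, paint_e, paint_f from where it was at the start of the episode above 0.03 m or angle between any of paint_a, pot_b, pot_c, paint_d, paint_e, paint_f's own z axis and vertical above 0.5 rad).
It fails at once if the round stamp is dropped or tossed: moving faster than 0.6 m/s while nothing grips it (linear speed of round_stamp above 0.6 m/s and contact force between round_stamp and the fingers below 0.2 N).
It fails at once if the square or bar stamp is taken out of the tubs ((distance between square_stamp and tub0_floor above 0.07 m and distance between square_stamp and tub1_floor above 0.07 m and distance between square_stamp and tub2_floor above 0.07 m) or (distance between bar_stamp and tub0_floor above 0.07 m and distance between bar_stamp and tub1_floor above 0.07 m and distance between bar_stamp and tub2_floor above 0.07 m)).
It also fails if it takes over 72 s, if anything falls off the work surface, if the arm or the gripper's body presses on something with over 40 N, if the wrist force passes 120 N, or if a joint passes its speed limit or range.

### The arm

A 6-joint arm with a two-finger parallel gripper is mounted at the origin on the work surface. World frame = base frame: x ahead of the robot, y to its left, z up, the work surface at z = 0. Lengths are in mm, angles in rad, forces in N, time in s.
With the tool pointing down it reaches from about 350 to 875 mm from the base axis. Payload 4.2 kg.
Tool frame: the origin (TCP) lies at the very end of the fingers, on their centre line; the grasp point (between the pads) lies 19 mm behind it; z points along the fingers, y is the line along which they close (so a half turn about z gives the same grasp; the last joint's range is limited). The gripper opens to 85 mm and grips with 20 to 120 N. Pads are 22 mm wide; open, the fingers measure 114 mm over their backs; the gripper's body (76 mm by 85 mm) begins 54 mm behind the grasp point. The pads swing forward as they close: fully open they stand 13 mm farther back than shut.
Start: joints at [1.422, 0.385, 0.008, 0, -1.194, -0.259], TCP at [247.836, 573.739, 231.312] pointing down, gripper open.
Joint ranges: [-3.14, 3.14], [-1.21, 2.06], [-1.07, 1.41], [-3.16, 2.05], [-2.99, -0.16], [-3.1, 3.1]. Speed limits (rad/s): [2.79, 2.79, 3.14, 3.14, 3.14, 3.14].

### API

Orientations are given as a unit quaternion [x, y, z, w].
In Python, from bench import read_state, get_image, camera_model, job_done gives the robot as it stands.
- The arm moves only by the shell command python3 -m handwheel 'ROWS'. ROWS is JSON, a list of rows, each a list of 7 numbers: the shift along the tool's x, y, z in m, then the turn, a rotation vector about the tool's x, y, z in rad, then the gripper's target within -1 to 1 (fully open at 1, half-way at 0, shut at -1). In form: [[dx, dy, dz, wx, wy, wz, jaw], ...]. A call has 1 to 10 rows; each row is the pose to reach, as a shift and turn from the pose commanded when the call began, along the tool's axes at that moment; what a row does not reach only later rows make up. A row lasts 1/8 s, in which the tool goes at most 62.5 mm and 10.7 degrees, less where a joint would pass 70% of its speed; a pose out of reach is approached as far as the arm can. A call with a gripper value outside its range is refused whole. The fingers move at their own pace and stop on an object; the grip force is fixed at half the most. Time passes only in rows, so rows that repeat a pose let the fingers close. It gives the time, the measured TCP pose, the force, the opening and the grip force at its end, in the units of the state.
- read_state(): the state, without advancing time (a new reading comes with each control period).
- get_image(name): name is "side" or "top" or "wrist"; returns (picture, depth): 400x640x3 uint8, blue, green, red; 400x640 float32, mm along the optical axis (not along the pixel's ray), 0 where there is no reading.
- camera_model(name): a dict with "K" (3x3 intrinsics, pixels), "rvec" (rotation vector, rad) and "tvec" (3), from world to camera coordinates, as OpenCV has them; the wrist camera has in their place "hand_eye" (4x4, takes a point from camera to tool coordinates, whose origin is the TCP and whose axes are the flange's). Camera axes: x right, y down, z forward; pixel columns grow to the right and rows downward; lengths in mm; the calibration is good to about 2 mm. The wrist camera is an equidistant fisheye: a pixel r from the principal point sees the ray r / f radians off the axis. A picture is of the moment at which its call begins: read the wrist's pose just before it. camera_model takes no time and is no camera call.
- job_done(): hands the job in; it is judged then, once.
The state is a dict: "clock": time; "joints": joint angles; "joint_vel": joint speeds; "joint_efforts": joint torques, N m; "position": TCP position; "ee_rot": TCP orientation; "contact_force": force on the tool from outside, world axes, zero at the start; "wrist_torque": the same for the moment, N m; "gripper_width": finger opening in mm; "grasp_force": force on a finger pad.
Only numpy, scipy, OpenCV 4.12 (cv2) and the standard library are available. Lean on these libraries where they do the work, as an engineer would, in place of code of your own. Each camera call takes 0.05 s, during which the arm holds its last target. There are 200 camera calls.

## Working session

There is one attempt and no reset: what is moved stays moved. The work goes in short steps, Python scripts to look and compute and a shell command to move; the robot and the scene stay as the last step left them, time stands still between calls to the robot, and variables do not carry over. Pictures are saved under pics/ and viewed, at most 10 in all, crops included, and the job is handed in when it is done.

```bash
mkdir -p pics; cat > h.py <<'E'
import numpy as np, cv2, json
from scipy.spatial.transform import Rotation as R
from bench import read_state, get_image, camera_model, job_done
def cam(name):
    m=camera_model(name); K=np.array(m["K"],float)
    return K,cv2.Rodrigues(np.array(m["rvec"],float))[0],np.array(m["tvec"],float).ravel()
def cloud(name,d):
    K,Rm,t=cam(name); v,u=np.mgrid[0:d.shape[0],0:d.shape[1]]
    p=np.stack([(u-K[0,2])/K[0,0]*d,(v-K[1,2])/K[1,1]*d,d],-1)
    w=(p-t)@Rm; w[d<=0]=np.nan
    return w
E
python3 - <<'E'
from h import *
for n in("top","side"):
    im,d=get_image(n); cv2.imwrite(f"pics/{n}0.png",im); np.save(n+"0.npy",d); 
    K,Rm,t=cam(n); print(n,K[0,0],K[:2,2],(-Rm.T@t).round(), Rm.round(2).tolist())
s=read_state(); print(s)
E
```

```text
top 497.53367978436467 [317.85461494 189.77975833] [ 453.    8. 1298.] [[-0.02, -1.0, 0.0], [-1.0, 0.02, -0.06], [0.06, -0.0, -1.0]]
side 366.41931063145216 [324.28552086 193.71008938] [486. 742. 611.] [[-1.0, -0.09, -0.01], [-0.04, 0.56, -0.83], [0.08, -0.82, -0.56]]
{'clock': 0.1, 'joints': array([ 1.42162444e+00,  3.85503786e-01,  6.77710609e-03, -4.29090023e-04,
       -1.19400477e+00, -2.58642108e-01]), 'joint_vel': array([ 0.00066076, -0.00177002,  0.00288401,  0.00190472, -0.0019041 ,
       -0.00094084]), 'joint_efforts': array([-7.51367443e-04, -3.93319702e+01,  1.88929796e+01,  4.19794500e+00,
       -2.58243381e-03,  7.71117186e-06]), 'position': array([247.63307644, 573.28891894, 230.32300572]), 'ee_rot': array([ 9.79266394e-01, -2.02574316e-01, -1.46186467e-04,  9.77020946e-04]), 'contact_force': array([-0.11444437,  0.04824212, -1.10095427]), 'wrist_torque': array([-0.02419757, -0.06146429,  0.05068269]), 'grasp_force': 0.0, 'gripper_width': 85.4238852481206}
```

View pics/top0.png

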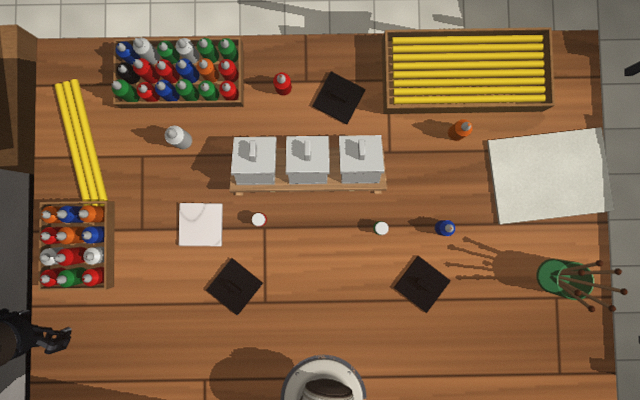

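View pics/side0.png

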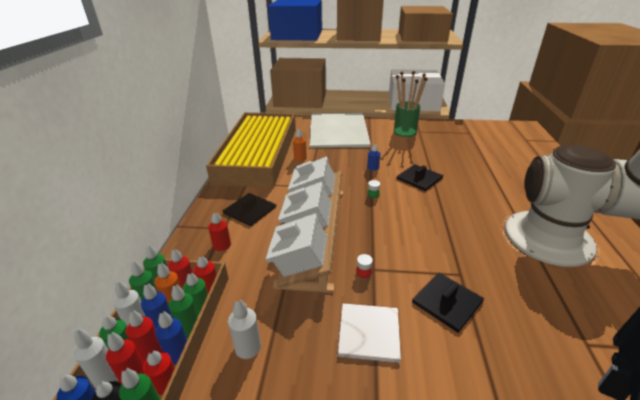

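The top view shows the three white tubs with lids at (253,160), (307,160) and (361,160), and the slab at (201,224). The black lids at (338,97), (235,287) and (420,283) are decoys. The flat white sheet at (547,175) isn't the slab: it is much larger than 110 mm and lies far to the right. The side view agrees, with tubs at (300,240), (303,203) and (312,175) and the slab at (370,332).

```bash
python3 - <<'E'
from h import *
im=cv2.imread("pics/top0.png"); big=cv2.resize(im[120:260,160:400],None,fx=3.2,fy=3.2,interpolation=cv2.INTER_CUBIC); cv2.imwrite("pics/crop0.png",big)
W=cloud("top",np.load("top0.npy"))
g=im.astype(int); white=(g.min(2)>120)&(g.max(2)-g.min(2)<40)
# slab
m=np.zeros(white.shape,bool); m[195:255,170:230]=1
z=W[...,2]; ms=m&(z>6)&(z<20)&white
(c,sz,a)=cv2.minAreaRect(W[ms][:,:2].astype(np.float32)); print("slab",c,sz,a,np.median(z[ms]))
# bench zero
print("bench z",np.nanmedian(z[230:260,280:370]), np.nanmedian(z[270:300,120:180]))
for nm,(u0,u1) in {"tub2":(228,280),"tub1":(282,333),"tub0":(335,388)}.items():
    m=np.zeros(white.shape,bool); m[130:188,u0:u1]=1
    P=W[m&white&np.isfinite(z)&(z>40)]
    P=P[P[:,2]>40]
    # plane ransac with normal near (.435,0,.9)
    best=None
    rng=np.random.default_rng(0)
    for _ in range(400):
        q=P[rng.choice(len(P),3,False)]; n=np.cross(q[1]-q[0],q[2]-q[0]); L=np.linalg.norm(n)
        if L<300: continue
        n/=L; n*=np.sign(n[2])
        if n@[.435,0,.9]<.95: continue
        k=np.abs((P-q[0])@n)<2.5
        if best is None or k.sum()>best.sum(): best=k
    Q=P[best]; o=Q.mean(0); n=np.linalg.svd(Q-o)[2][2]; n*=np.sign(n[2])
    ex=np.array([1,0,0])-n*n[0]; ex/=np.linalg.norm(ex); ey=np.cross(n,ex)
    uv=np.stack([(Q-o)@ex,(Q-o)@ey],1).astype(np.float32)
    c,sz,a=cv2.minAreaRect(uv); ctr=o+ex*c[0]+ey*c[1]
    h=(P-ctr)@n; B=P[(h>15)&(h<32)]; 
    print(nm,len(P),best.sum(),"n",n.round(3),"ctr(top of plate)",ctr.round(1),"size",np.round(sz,1),"ang",round(a,2),"barN",len(B),B.mean(0).round(1),"h95",np.percentile(h,98).round(1))
    if len(B)>10:
        b=B-B.mean(0); e=np.linalg.svd(b)[2][0]; print("  bar dir",e.round(3), "proj ctr", (B.mean(0)-n*((B.mean(0)-ctr)@n)).round(1))
m=camera_model("wrist"); print({k:np.round(v,3).tolist() if k!='x' else v for k,v in m.items()})
E
```

```text
slab (446.4719543457031, 311.71612548828125) (110.12067413330078, 108.42407989501953) 89.1293716430664 11.935203703253974
bench z 0.03221153450746149 0.1888447802811481
tub2 2000 1098 n [0.43  0.006 0.903] ctr(top of plate) [612.9 160.7 102.4] size [103.7 105. ] ang 89.93 barN 109 [621.4 160.1 125.7] h95 26.3
  bar dir [-0.944  0.016  0.328] proj ctr [610.8 159.9 103.4]
tub1 1986 1130 n [ 0.437 -0.011  0.899] ctr(top of plate) [613.1  30.8 102.3] size [103. 106.] ang 89.47 barN 103 [622.7  31.  125.7] h95 26.3
  bar dir [-0.93  -0.023  0.367] proj ctr [611.7  31.3 103. ]
tub0 1953 1114 n [ 0.434 -0.011  0.901] ctr(top of plate) [613.6 -99.1 101.9] size [103.4 106. ] ang 89.57 barN 98 [622.5 -99.  125.3] h95 26.1
  bar dir [-0.922 -0.021  0.387] proj ctr [611.7 -98.7 102.8]
{'K': [[309.707, 0.0, 317.999], [0.0, 309.707, 200.537], [0.0, 0.0, 1.0]], 'hand_eye': [[-0.0, -0.946, -0.326, 83.903], [1.0, -0.0, 0.0, 0.364], [-0.0, -0.326, 0.946, -143.445], [0.0, 0.0, 0.0, 1.0]]}
```

View pics/crop0.png

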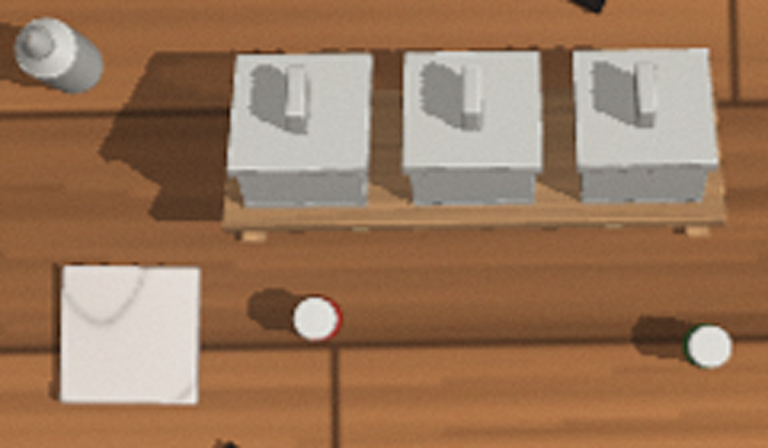

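The crop shows three identical white lids with their grip bars: left (298,95), middle (470,95), right (645,92). The slab is at (130,333). I'll start with the left tub.

```bash
cat >> h.py <<'E'
N=np.array([.435,0,.9]);N/=np.linalg.norm(N)
def Rt(tilt=0.45,yaw=0.): # tool z = -axis; yaw about world z
    n=np.array([np.sin(tilt),0,np.cos(tilt)]); x=np.array([np.cos(tilt),0,-np.sin(tilt)])
    return R.from_euler('z',yaw)*R.from_matrix(np.stack([x,[0,-1,0],-n],1))
def rows(*wps):
    s=read_state(); p=np.array(s["position"]); r=R.from_quat(s["ee_rot"])
    print("t",round(s["clock"],2),"pos",p.round(1),"err-force",np.round(s["contact_force"],1),"w",round(s["gripper_width"],1),"g",round(s["grasp_force"],1),"z",r.as_matrix()[:,2].round(3))
    for q,rt in wps:
        d=r.inv().apply(np.array(q)-p)/1000; w=(r.inv()*rt).as_rotvec()
        print(np.round(np.r_[d,w],4).tolist(),"dist",round(np.linalg.norm(d)*1000),"ang",round(np.degrees(np.linalg.norm(w)),1))
E
python3 - <<'E'
from h import *
C=np.array([613,160.4,102.3]); n=Rt().as_matrix()[:,2]*-1
rows((C+n*110,Rt()),(C+n*60,Rt()),(C+n*4,Rt()))
E
```

```text
t 0.1 pos [247.6 573.3 230.3] err-force [-0.1  0.  -1.1] w 85.4 g 0.0 z [-0.001 -0.002 -1.   ]
[0.5431, 0.215, 0.0295, -0.0898, -0.4434, -0.4015] dist 585 ang 34.7
[0.5231, 0.2235, 0.0745, -0.0898, -0.4434, -0.4015] dist 574 ang 34.7
[0.5008, 0.2331, 0.1249, -0.0898, -0.4434, -0.4015] dist 566 ang 34.7
```

```bash
python3 -m handwheel '[[0.543,0.215,0.03,-0.09,-0.443,-0.4,0],[0.543,0.215,0.03,-0.09,-0.443,-0.4,0],[0.543,0.215,0.03,-0.09,-0.443,-0.4,0],[0.543,0.215,0.03,-0.09,-0.443,-0.4,0],[0.543,0.215,0.03,-0.09,-0.443,-0.4,0],[0.543,0.215,0.03,-0.09,-0.443,-0.4,0],[0.543,0.215,0.03,-0.09,-0.443,-0.4,0],[0.543,0.215,0.03,-0.09,-0.443,-0.4,0],[0.543,0.215,0.03,-0.09,-0.443,-0.4,0],[0.543,0.215,0.03,-0.09,-0.443,-0.4,0]]'
python3 - <<'E'
from h import *
C=np.array([613,160.4,102.3]); n=Rt().as_matrix()[:,2]*-1
rows((C+n*50,Rt()),(C+n*4,Rt()))
E
```

```text
clock: 1.35
position: [662.3, 158.4, 199.8]
ee_rot: [0.975, -0.002, -0.224, -0.001]
contact_force: [0.4, 0.8, 0.2]
gripper_width: 42.9
grasp_force: 0.0
t 1.35 pos [662.3 158.4 199.8] err-force [0.4 0.8 0.2] w 42.9 g 0.0 z [-0.436  0.002 -0.9  ]
[-0.002, -0.0018, 0.0593, -0.0019, 0.0009, -0.0029] dist 59 ang 0.2
[-0.0019, -0.0018, 0.1053, -0.0019, 0.0009, -0.0029] dist 105 ang 0.2
```

```bash
python3 -m handwheel '[[-0.002,-0.002,0.05,0,0,0,0],[-0.002,-0.002,0.085,0,0,0,0],[-0.002,-0.002,0.103,0,0,0,0],[-0.002,-0.002,0.104,0,0,0,0],[-0.002,-0.002,0.104,0,0,0,-1],[-0.002,-0.002,0.104,0,0,0,-1],[-0.002,-0.002,0.104,0,0,0,-1]]'
```

```text
clock: 2.22
position: [615.3, 162.7, 109.7]
ee_rot: [0.975, -0.001, -0.221, -0.001]
contact_force: [1.8, -1.6, 1.8]
gripper_width: 12.5
grasp_force: 61.3
```

```bash
python3 -m handwheel '[[0,0,-0.03,0,0,0,-1],[0,0,-0.09,0,0,0,-1],[0,-0.06,-0.1,0,0,0,-1],[0,-0.12,-0.1,0,0,0,-1],[0,-0.13,-0.1,0,0,0,-1]]'
python3 - <<'E'
from h import *
im,d=get_image("top"); w,_=get_image("wrist")
a=cv2.resize(im[110:210,205:305],(400,400),interpolation=cv2.INTER_CUBIC); b=cv2.resize(w,(400,250))
cv2.imwrite("pics/look2.png",np.hstack([a,np.vstack([b,np.zeros((150,400,3),np.uint8)])]))
E
```

```text
clock: 2.85
position: [656.5, 297.8, 197.6]
ee_rot: [0.975, 0.002, -0.223, -0.001]
contact_force: [0.1, -0.9, -1.5]
gripper_width: 12.7
grasp_force: 60.8
```

View pics/look2.png

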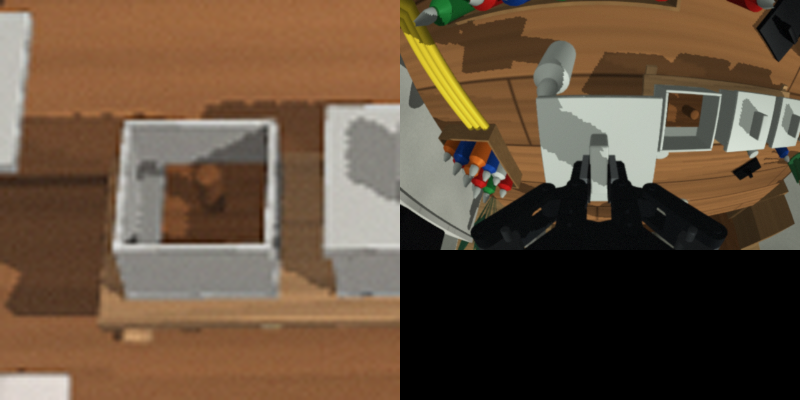

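The top crop shows the left tub open. Its brown head has straight edges and square corners, filling (165–265, 165–240), with the handle at (208,180), so it is the square stamp. I'll put this lid back the way it came.

```bash
python3 -m handwheel '[[0,0.06,0,0,0,0,-1],[0,0.12,0,0,0,0,-1],[0,0.13,0,0,0,0,-1],[0,0.13,0.05,0,0,0,-1],[0,0.13,0.08,0,0,0,-1],[0,0.13,0.092,0,0,0,-1],[0,0.13,0.1,0,0,0,-1],[0,0.13,0.101,0,0,0,-1]]'
python3 -m handwheel '[[0,0,0,0,0,0,0],[0,0,0,0,0,0,0],[0,0,-0.05,0,0,0,0],[0,0,-0.09,0,0,0,0],[0,0.06,-0.09,0,0,0,0],[0,0.12,-0.09,0,0,0,0],[0,0.13,-0.09,0,0,0,0]]'
cat >> h.py <<'E'
def lid(y,d=None,im=None):
    if d is None: im,d=get_image("top")
    W=cloud("top",d); g=im.astype(int); k=(g.min(2)>120)&(g.max(2)-g.min(2)<40)
    P=W[k&np.isfinite(W[...,2])]; P=P[(abs(P[:,1]-y)<66)&(abs(P[:,0]-613)<75)&(P[:,2]>40)]
    rng=np.random.default_rng(0); best=None
    for _ in range(400):
        q=P[rng.choice(len(P),3,False)]; n=np.cross(q[1]-q[0],q[2]-q[0]); L=np.linalg.norm(n)
        if L<300: continue
        n/=L; n*=np.sign(n[2])
        if n@[.435,0,.9]<.95: continue
        k=np.abs((P-q[0])@n)<2.5
        if best is None or k.sum()>best.sum(): best=k
    Q=P[best]; o=Q.mean(0); n=np.linalg.svd(Q-o)[2][2]; n*=np.sign(n[2])
    ex=np.array([1,0,0])-n*n[0]; ex/=np.linalg.norm(ex); ey=np.cross(n,ex)
    c,sz,a=cv2.minAreaRect(np.stack([(Q-o)@ex,(Q-o)@ey],1).astype(np.float32))
    print("lid",y,best.sum(),"n",n.round(3),"ctr",(o+ex*c[0]+ey*c[1]).round(1),"size",np.round(sz,1),round(a,1))
E
python3 - <<'E'
from h import *
n=N
C=np.array([613,31,102.3])
rows((C+n*50,Rt()),(C+n*5,Rt()))
im,d=get_image("top"); lid(160.7,d,im); cv2.imwrite("pics/t1.png",im)
E
```

```text
clock: 3.95
position: [615.0, 162.7, 109.8]
ee_rot: [0.975, -0.0, -0.221, -0.001]
contact_force: [0.8, -1.3, 6.5]
gripper_width: 12.5
grasp_force: 61.6
clock: 4.82
position: [652.4, 29.4, 188.5]
ee_rot: [0.975, -0.003, -0.223, -0.001]
contact_force: [-0.6, -0.0, -0.1]
gripper_width: 42.8
grasp_force: 0.0
t 4.83 pos [652.4  29.4 188.5] err-force [-0.6 -0.  -0.1] w 42.8 g 0.0 z [-0.434  0.003 -0.901]
[0.002, -0.0014, 0.0447, -0.0033, -0.0005, -0.0048] dist 45 ang 0.3
[0.0019, -0.0013, 0.0897, -0.0033, -0.0005, -0.0048] dist 90 ang 0.3
lid 160.7 1966 n [0.33  0.032 0.944] ctr [613.5 149.7 555.7] size [171.4  42.6] 15.0
```

```bash
python3 -m handwheel '[[0.002,-0.001,0.04,0,0,0,0],[0.002,-0.001,0.075,0,0,0,0],[0.002,-0.001,0.086,0,0,0,0],[0.002,-0.001,0.087,0,0,0,0],[0.002,-0.001,0.087,0,0,0,-1],[0.002,-0.001,0.087,0,0,0,-1],[0.002,-0.001,0.087,0,0,0,-1]]'
python3 -m handwheel '[[0,0,-0.03,0,0,0,-1],[0,0,-0.09,0,0,0,-1],[0,0.06,-0.1,0,0,0,-1],[0,0.12,-0.1,0,0,0,-1],[0,0.13,-0.1,0,0,0,-1],[0,0.13,-0.1,0,0,0,-1]]'
python3 - <<'E'
from h import *
im,d=get_image("top"); w,_=get_image("wrist"); lid(160.7,d,im)
a=cv2.resize(im[110:210,255:355],(400,400),interpolation=cv2.INTER_CUBIC); b=cv2.resize(w,(400,250))
cv2.imwrite("pics/look1.png",np.hstack([a,np.vstack([b,np.zeros((150,400,3),np.uint8)])]))
E
```

```text
clock: 5.75
position: [618.4, 32.8, 110.9]
ee_rot: [0.975, -0.001, -0.221, 0.0]
contact_force: [2.5, -4.4, 2.4]
gripper_width: 12.6
grasp_force: 61.2
clock: 6.5
position: [659.8, -96.4, 199.0]
ee_rot: [0.975, -0.001, -0.223, -0.001]
contact_force: [-0.0, 0.5, -1.3]
gripper_width: 12.3
grasp_force: 60.8
lid 160.7 773 n [0.439 0.006 0.899] ctr [613.1 176.7 102.7] size [106.1  76.5] 0.5
```

View pics/look1.png

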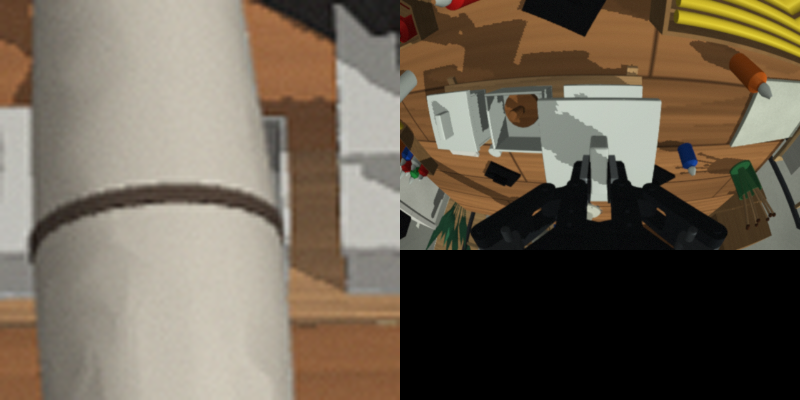

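The wrist view shows a round brown head in the open middle tub at (522,110), with the square-corner decoy ruled out, so this is the round stamp. Its lid goes flat on the free bench straight ahead.

```bash
python3 - <<'E'
from h import *
V=Rt(0)
rows(([455,0,190],V),([455,0,60],V),([455,0,22],V))
E
```

```text
t 6.6 pos [660.1 -94.6 199.1] err-force [-0.5  0.4 -0.7] w 12.7 g 60.8 z [-0.434  0.002 -0.901]
[-0.1807, -0.0946, 0.0974, -0.0021, 0.4487, 0.0003] dist 226 ang 25.7
[-0.1243, -0.0943, 0.2145, -0.0021, 0.4487, 0.0003] dist 265 ang 25.7
[-0.1078, -0.0942, 0.2487, -0.0021, 0.4487, 0.0003] dist 287 ang 25.7
```

```bash
python3 -m handwheel '[[-0.181,-0.095,0.097,0,0.449,0,-1],[-0.181,-0.095,0.097,0,0.449,0,-1],[-0.181,-0.095,0.097,0,0.449,0,-1],[-0.181,-0.095,0.097,0,0.449,0,-1],[-0.153,-0.095,0.155,0,0.449,0,-1],[-0.125,-0.095,0.213,0,0.449,0,-1],[-0.116,-0.095,0.232,0,0.449,0,-1],[-0.112,-0.095,0.24,0,0.449,0,-1],[-0.112,-0.095,0.24,0,0.449,0,-1]]'
```

```text
clock: 7.72
position: [455.4, 0.4, 32.1]
ee_rot: [1.0, 0.0, 0.0, -0.001]
contact_force: [0.0, -0.3, -0.6]
gripper_width: 12.4
grasp_force: 60.8
```

```bash
python3 -m handwheel '[[0,0,0.005,0,0,0,-1],[0,0,0.009,0,0,0,-1],[0,0,0.012,0,0,0,-1],[0,0,0.012,0,0,0,-1]]'
```

```text
clock: 8.22
position: [455.1, -0.5, 20.4]
ee_rot: [1.0, -0.001, 0.0, -0.001]
contact_force: [-2.0, 0.5, 5.9]
gripper_width: 12.8
grasp_force: 61.7
```

```bash
python3 -m handwheel '[[0,0,0,0,0,0,0],[0,0,0,0,0,0,0],[0,0,-0.04,0,0,0,0],[0,0,-0.1,0,0,0,-0.3],[0,-0.05,-0.16,0,0,0,-0.3],[0,-0.11,-0.18,0,0,0,-0.3],[0,-0.16,-0.18,0,0,0,-0.3],[0,-0.16,-0.18,0,0,0,-0.3]]'
python3 - <<'E'
from h import *
im,d=get_image("top"); np.save("top1.npy",d); lid(160.7,d,im)
cv2.imwrite("pics/t2.png",im); W=cloud("top",d)
P=W[np.isfinite(W[...,2])]
L=P[(abs(P[:,0]-455)<80)&(abs(P[:,1])<70)&(P[:,2]>5)&(P[:,2]<16)].astype(np.float32); print("lid1 bench",cv2.minAreaRect(L[:,:2]),np.median(L[:,2]))
# stamp handle: points in the tub frame of tub1
o=np.array([613,31,102.3])-3*N; ex=np.array([N[2],0,-N[0]]); ey=np.array([0,1,0])
T=np.stack([(W-o)@ex,(W-o)@ey,(W-o)@N],-1); g=im.astype(int); br=(g[...,2]-g[...,0]>25)
k=(abs(T[...,0])<42)&(abs(T[...,1])<42)&(T[...,2]<-2)&br
hd=k&(T[...,2]>-35)&(T[...,2]<-3); hb=k&(T[...,2]<-35)
for m in (hd,hb):
    if m.sum(): print(m.sum(),T[m].mean(0).round(1),T[m].min(0).round(1),T[m].max(0).round(1))
top=k&(T[...,2]>-10); print("handle top",top.sum(),T[top].mean(0).round(1) if top.any() else '')
wh=(g.min(2)>110)&(abs(T[...,0])<60)&(abs(T[...,1])<60)&(abs(T[...,2])<4); 
print("rim",cv2.minAreaRect(T[wh][:,:2].astype(np.float32)),T[wh][:,2].mean())
a=cv2.resize(im[110:310,200:400],(600,600),interpolation=cv2.INTER_CUBIC); cv2.imwrite("pics/look3.png",a)
E
```

```text
clock: 9.22
position: [455.5, 162.9, 200.7]
ee_rot: [1.0, 0.002, 0.001, -0.001]
contact_force: [0.1, -0.0, -0.5]
gripper_width: 30.0
grasp_force: 0.0
lid 160.7 1105 n [0.438 0.004 0.899] ctr [613.4 163.8 101.9] size [107.3 103.7] 0.0Traceback (most recent call last):
  File "<stdin>", line 5, in <module>
cv2.error: OpenCV(4.12.0) /io/opencv/modules/imgproc/src/convhull.cpp:143: error: (-215:Assertion failed) total >= 0 && (depth == CV_32F || depth == CV_32S) in function 'convexHull'
```

```bash
python3 - <<'E'
from h import *
im=cv2.imread("pics/t2.png"); d=np.load("top1.npy"); W=cloud("top",d)
mar=lambda X:cv2.minAreaRect(np.ascontiguousarray(X,np.float32)) if len(X)>3 else len(X)
P=W[np.isfinite(W[...,2])]
L=P[(abs(P[:,0]-455)<80)&(abs(P[:,1])<70)&(P[:,2]>5)&(P[:,2]<16)]; print("lid1 bench",mar(L[:,:2]),len(L))
o=np.array([613,31,102.3])-3*N; ex=np.array([N[2],0,-N[0]]); ey=np.array([0,1,0])
T=np.stack([(W-o)@ex,(W-o)@ey,(W-o)@N],-1); g=im.astype(int); br=(g[...,2]-g[...,0]>25)
k=(abs(T[...,0])<42)&(abs(T[...,1])<42)&(T[...,2]<-2)&br
hd=k&(T[...,2]>-35)&(T[...,2]<-3); hb=k&(T[...,2]<-35)
for m in (hd,hb):
    if m.sum(): print(m.sum(),T[m].mean(0).round(1),T[m].min(0).round(1),T[m].max(0).round(1),mar(T[m][:,:2]))
top=k&(T[...,2]>-10); print("handle top",top.sum(),T[top].mean(0).round(1) if top.any() else '',mar(T[top][:,:2]))
wh=(g.min(2)>110)&(abs(T[...,0])<60)&(abs(T[...,1])<60)&(abs(T[...,2])<4)
print("rim",mar(T[wh][:,:2]),T[wh][:,2].mean())
a=cv2.resize(im[110:310,200:400],(600,600),interpolation=cv2.INTER_CUBIC); cv2.imwrite("pics/look3.png",a)
E
```

```text
lid1 bench ((452.1444091796875, 0.01201629638671875), (137.604736328125, 149.99830627441406), 89.01639556884766) 1524
68 [  6.5   4.7 -14.6] [  0.9  -2.7 -35. ] [17.2 12.6 -3.1] ((8.335367202758789, 5.260794162750244), (15.943218231201172, 14.318219184875488), 40.76664733886719)
501 [ -4.8   2.1 -65.9] [ -41.8  -41.5 -137. ] [ 41.6  39.8 -35.2] ((-0.23254776000976562, -1.5322761535644531), (81.09925842285156, 83.24407958984375), 88.91989135742188)
handle top 29 [ 9.2  4.5 -6.2] ((9.543218612670898, 4.873546123504639), (15.079355239868164, 13.461610794067383), 74.18924713134766)
rim ((-1.326568603515625, 0.18844223022460938), (93.41233825683594, 97.45553588867188), 89.30513763427734) -0.3263010501054326
```

View pics/look3.png

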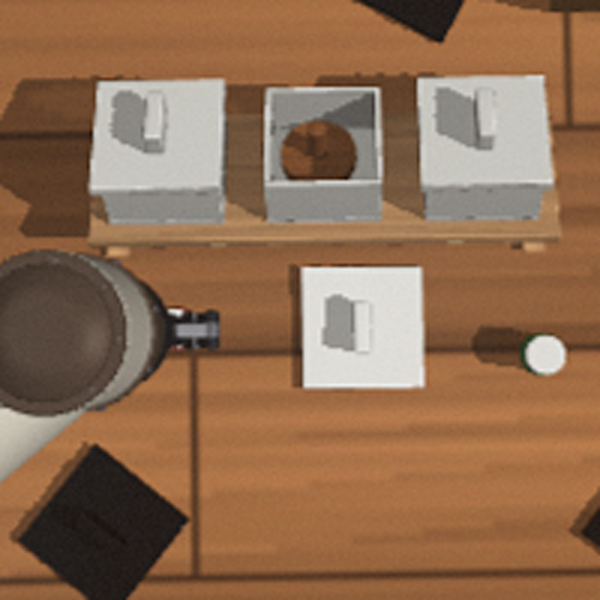

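The round head is confirmed in the middle tub at (318,150), handle top at (317,130). Its lid lies flat, grip up, at (363,328), and the other two lids look seated.

```bash
python3 - <<'E'
from h import *
o=np.array([613,31,102.3])-3*N; ex=np.array([N[2],0,-N[0]])
H=o+ex*9.7+np.array([0,4.7,0]); print(H)
rows((H+N*80,Rt()))
E
```

```text
[620.42787886  35.7         95.37781713]
t 9.28 pos [454.8 161.  199.9] err-force [ 0.1  0.1 -0.2] w 29.8 g 0.0 z [ 0.     0.002 -1.   ]
[0.2001, 0.1258, 0.0323, -0.0011, -0.45, 0.0023] dist 239 ang 25.8
```

```bash
python3 -m handwheel '[[0.2,0.126,0.02,0,-0.45,0,-0.3],[0.2,0.126,0.02,0,-0.45,0,-0.3],[0.2,0.126,0.03,0,-0.45,0,-0.3],[0.2,0.126,0.032,0,-0.45,0,-0.3],[0.2,0.126,0.032,0,-0.45,0,-0.3],[0.2,0.126,0.032,0,-0.45,0,-0.3]]'
python3 - <<'E'
from h import *
H=np.array([620.4,35.7,95.4])
rows((H,Rt()),(H-N*34,Rt()))
E
```

```text
clock: 10.02
position: [654.3, 31.9, 166.9]
ee_rot: [0.975, -0.001, -0.224, -0.001]
contact_force: [0.0, 0.9, 0.4]
gripper_width: 29.8
grasp_force: 0.0
t 10.03 pos [654.3  31.9 166.9] err-force [0.  0.9 0.4] w 29.8 g 0.0 z [-0.437  0.002 -0.9  ]
[0.0007, -0.0036, 0.0792, -0.0022, 0.0021, -0.0021] dist 79 ang 0.2
[0.0008, -0.0035, 0.1132, -0.0022, 0.0021, -0.0021] dist 113 ang 0.2
```

```bash
python3 -m handwheel '[[0.001,-0.002,0.04,0,0,0,-0.3],[0.001,-0.002,0.06,0,0,0,-0.3],[0.001,-0.002,0.06,0,0,0,-0.3]]'
python3 - <<'E'
from h import *
H=np.array([620.4,35.7,95.4])
for _ in range(2): get_image("top"); rows((H-N*34,Rt()))
w,_=get_image("wrist"); cv2.imwrite("pics/w4.png",cv2.resize(w[60:400,120:520],None,fx=1.5,fy=1.5))
E
```

```text
clock: 10.4
position: [627.9, 35.8, 113.8]
ee_rot: [0.975, 0.0, -0.224, -0.001]
contact_force: [0.2, 0.2, 0.7]
gripper_width: 29.8
grasp_force: 0.0
t 10.45 pos [629.3  35.7 114.9] err-force [ 0.2  1.  -0.4] w 30.2 g 0.0 z [-0.434  0.001 -0.901]
[0.0004, 0.0, 0.0554, -0.0009, -0.0012, 0.0008] dist 55 ang 0.1
t 10.5 pos [630.2  35.7 115.4] err-force [-0.5  0.1  0.8] w 30.1 g 0.0 z [-0.432  0.001 -0.902]
[-0.0003, 0.0, 0.0562, -0.0012, -0.003, 0.0008] dist 56 ang 0.2
```

View pics/w4.png

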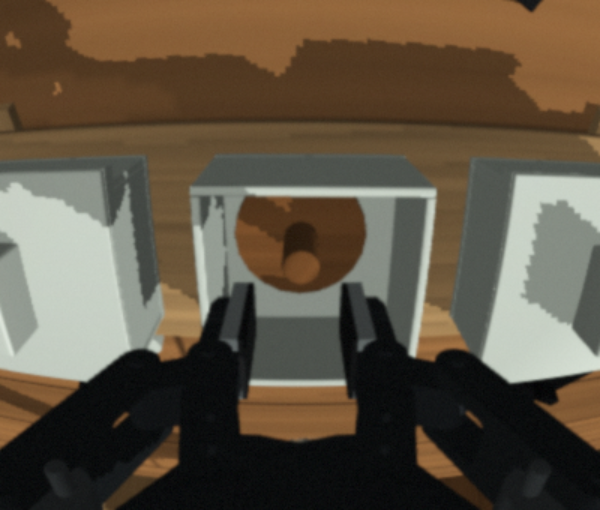

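The handle top at (301,267) sits centred between the fingers at (250,290) and (345,290), so I can descend and grip.

```bash
python3 -m handwheel '[[0,0,0.03,0,0,0,-0.3],[0,0,0.05,0,0,0,-0.3],[0,0,0.054,0,0,0,-0.3],[0,0,0.054,0,0,0,-0.3],[0,0,0.054,0,0,0,-1],[0,0,0.054,0,0,0,-1],[0,0,0.054,0,0,0,-1]]'
```

```text
clock: 11.42
position: [607.7, 35.4, 66.0]
ee_rot: [0.975, -0.0, -0.221, -0.001]
contact_force: [2.3, 0.7, 5.2]
gripper_width: 14.0
grasp_force: 58.8
```

```bash
python3 -m handwheel '[[0,0,-0.02,0,0,0,-1],[0,0,-0.06,0,0,0,-1],[0,0,-0.11,0,0,0,-1],[0,0,-0.15,0,0,0,-1],[0,0,-0.15,0,0,0,-1]]'
python3 - <<'E'
from h import *
V=Rt(0)
rows(([446.5,311.7,180],V),([446.5,311.7,46],V))
E
```

```text
clock: 12.05
position: [673.3, 35.0, 202.0]
ee_rot: [0.975, -0.0, -0.22, -0.001]
contact_force: [0.5, 0.2, -0.4]
gripper_width: 14.1
grasp_force: 58.5
t 12.05 pos [673.3  35.  202. ] err-force [ 0.5  0.2 -0.4] w 14.1 g 58.5 z [-0.43   0.003 -0.903]
[-0.1954, -0.2763, 0.1181, -0.0027, 0.4441, -0.001] dist 358 ang 25.4
[-0.1379, -0.276, 0.2391, -0.0027, 0.4441, -0.001] dist 390 ang 25.4
```

```bash
python3 -m handwheel '[[-0.195,-0.276,0.118,0,0.444,0,-1],[-0.195,-0.276,0.118,0,0.444,0,-1],[-0.195,-0.276,0.118,0,0.444,0,-1],[-0.195,-0.276,0.118,0,0.444,0,-1],[-0.195,-0.276,0.118,0,0.444,0,-1],[-0.195,-0.276,0.118,0,0.444,0,-1],[-0.195,-0.276,0.118,0,0.444,0,-1],[-0.176,-0.276,0.158,0,0.444,0,-1],[-0.157,-0.276,0.198,0,0.444,0,-1],[-0.145,-0.276,0.225,0,0.444,0,-1]]'
python3 -m handwheel '[[0,0,0.005,0,0,0,-1],[0,0,0.01,0,0,0,-1],[0,0,0.01,0,0,0,-1]]'
python3 - <<'E'
from h import *
rows(([446.5,311.7,38],Rt(0)))
w,_=get_image("side"); cv2.imwrite("pics/s5.png",cv2.resize(w[250:390,260:460],None,fx=3,fy=3))
E
```

```text
clock: 13.3
position: [442.1, 308.9, 57.5]
ee_rot: [1.0, -0.001, -0.005, 0.001]
contact_force: [1.1, 0.7, -0.9]
gripper_width: 14.1
grasp_force: 58.7
clock: 13.68
position: [443.8, 311.6, 51.3]
ee_rot: [1.0, -0.001, -0.003, -0.001]
contact_force: [1.1, 0.4, -0.6]
gripper_width: 13.9
grasp_force: 58.7
t 13.68 pos [443.8 311.6  51.3] err-force [ 1.1  0.4 -0.6] w 13.9 g 58.7 z [-0.005  0.002 -1.   ]
[0.0027, -0.0, 0.0133, -0.0024, 0.0051, -0.0015] dist 14 ang 0.3
```

View pics/s5.png

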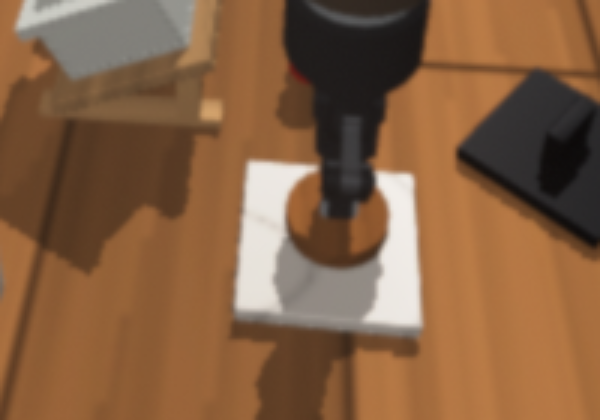

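The side view shows the stamp upright in the fingers with its round head at (338,215), just above the slab at (330,245). I'll lower it gently until it touches.

```bash
python3 -m handwheel '[[0.002,0,0.004,0,0.004,0,-1],[0.002,0,0.008,0,0.004,0,-1],[0.002,0,0.011,0,0.004,0,-1],[0.002,0,0.013,0,0.004,0,-1],[0.002,0,0.013,0,0.004,0,-1]]'
```

```text
clock: 14.35
position: [445.2, 311.4, 37.3]
ee_rot: [1.0, -0.001, -0.001, -0.0]
contact_force: [-0.9, -0.0, -0.1]
gripper_width: 13.9
grasp_force: 58.7
```

```bash
python3 -m handwheel '[[0,0,0.001,0,0,0,-1],[0,0,0.002,0,0,0,-1],[0,0,0.002,0,0,0,-1]]'
```

```text
clock: 14.72
position: [445.3, 311.6, 35.7]
ee_rot: [1.0, -0.001, -0.001, -0.001]
contact_force: [-0.1, -0.0, 0.7]
gripper_width: 14.0
grasp_force: 59.0
```

```bash
python3 -m handwheel '[[0,0,0.001,0,0,0,-1],[0,0,0.002,0,0,0,-1],[0,0,0.002,0,0,0,-1]]'
```

```text
clock: 15.1
position: [445.2, 311.6, 35.5]
ee_rot: [1.0, -0.0, -0.001, -0.001]
contact_force: [-6.0, -1.4, 12.5]
gripper_width: 14.2
grasp_force: 60.1
```

```bash
python3 -m handwheel '[[0,0,-0.001,0,0,0,-1],[0,0,-0.0015,0,0,0,-0.5],[0,0,-0.0015,0,0,0,-0.2],[0,0,-0.0015,0,0,0,-0.2],[0,0,-0.03,0,0,0,-0.2],[0,0,-0.08,0,0,0,-0.2],[0,-0.05,-0.13,0,0,0,-0.2],[-0.04,-0.11,-0.16,0,0,0,-0.2],[-0.06,-0.17,-0.17,0,0,0,-0.2],[-0.06,-0.17,-0.17,0,0,0,-0.2]]'
python3 - <<'E'
from h import *
im,d=get_image("top"); s,_=get_image("side")
for y in (160.7,30.8,-99.1)[::2]: lid(y,d,im)
W=cloud("top",d); P=W[np.isfinite(W[...,2])]
mar=lambda X:cv2.minAreaRect(np.ascontiguousarray(X,np.float32)) if len(X)>3 else len(X)
q=P[(np.hypot(P[:,0]-446,P[:,1]-312)<45)]
h=q[(q[:,2]>20)&(q[:,2]<35)]; t=q[(q[:,2]>50)&(q[:,2]<75)]
print("head",mar(h[:,:2]),np.median(h[:,2]),"handle",mar(t[:,:2]),t[:,2].max() if len(t) else 0)
L=P[(abs(P[:,0]-455)<80)&(abs(P[:,1])<70)&(P[:,2]>8)&(P[:,2]<14)]; A=np.c_[L[:,:2],np.ones(len(L))]; print("lid1 plane",np.linalg.lstsq(A,L[:,2],rcond=None)[0].round(3),L[:,2].mean(),L.mean(0))
cv2.imwrite("pics/end.png",np.vstack([im[100:330,100:500],cv2.resize(s,(400,250))]))
E
```

```text
clock: 16.35
position: [384.6, 484.3, 204.7]
ee_rot: [1.0, 0.001, -0.001, -0.002]
contact_force: [0.8, -0.2, -0.0]
gripper_width: 34.1
grasp_force: 0.0
lid 160.7 1093 n [ 0.43  -0.001  0.903] ctr [613.6 164.1 102.4] size [104.8 103.1] 1.2
lid -99.1 1085 n [ 0.432 -0.013  0.902] ctr [612.8 -98.8 102.3] size [103.1 106. ] 89.5
head ((444.0787353515625, 312.3101806640625), (63.17546844482422, 61.57361602783203), 52.17473220825195) 26.103162415507377 handle ((444.3040466308594, 312.4406433105469), (13.649356842041016, 14.913604736328125), 89.65047454833984) 66.42252446966039
lid1 plane [1.0000e-03 1.0000e-03 1.0391e+01] 11.006200661232011 [4.55590116e+02 1.57800286e-01 1.10062007e+01]
```

View pics/end.png

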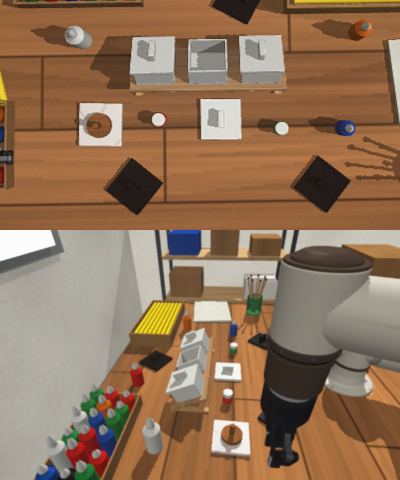

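The final views show the stamp upright on the slab at (100,124), the middle tub empty with its lid flat at (220,118), and both other lids seated at their original height and tilt. The bottles and pots haven't moved, so I'm handing in.

```bash
python3 -c "
from bench import job_done; print(job_done())"
```

```text
the job is handed in; nothing more can be done
None
```

The round stamp stands head down about 2 mm from the slab's middle, the lid of its (middle) tub lies flat on the bench grip up, and the other two tubs are closed; handed in at about 16 s, with no verdict returned.

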